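# Put the upper tier back on the glass stand

### The arm

A 6-joint arm with a two-finger parallel gripper is mounted at the origin on a cart in front of the work surface, level with it; the furniture and walls round the work are solid. World frame = base frame: x ahead of the robot, y to its left, z up, the work surface at z = 0. Lengths are in mm, angles in rad, forces in N, time in s.
With the tool pointing down it reaches from about 350 to 975 mm from the base axis. Payload 7.1 kg.
Tool frame: the origin (TCP) lies midway between the tips of the shut fingers; the grasp point (between the pads) lies 19 mm behind it (ctrl.grasp_offset is the distance from the TCP to the grasp point, in mm); z points along the fingers, y is the line along which they close (so a half turn about z gives the same grasp; the last joint's range is limited). The gripper opens to 88 mm and grips with 3 to 60 N. Pads are 20 mm wide; open, the fingers measure 115 mm over their backs; the gripper's body (75 mm by 178 mm) begins 61 mm behind the grasp point.
Start: joints at [-1.258, 0.423, 1.63, -0, 1.089, -0.019], TCP at [203.608, -590.888, 222.675] pointing down, gripper open.
Joint ranges: [-3, 3], [-0.9, 2.11], [0.09, 2.58], [-1.31, 4.45], [0.11, 2.69], [-2.54, 2.54]. Speed limits (rad/s): [2.39, 2.39, 3.01, 3.14, 3.14, 3.14].

### API

Orientations are given as a rotation vector (axis times angle).
In Python, from workcell import sensors, viewer, ctrl gives the robot as it stands. The module is installed in compiled form; this text tells all that it offers.
- The arm moves only by the shell command python3 -m handwheel 'ROWS'. ROWS is JSON, a list of rows, each a list of 7 numbers: the shift along the tool's x, y, z in mm, then the turn, a rotation vector about the tool's x, y, z in rad, then the closure, from 0 (fully open) to 1 (shut). In form: [[x, y, z, rx, ry, rz, jaw], ...]. A call has 1 to 10 rows; each row shifts and turns the commanded pose from where the row before left it, along the tool's axes as they then stand; what a row does not reach is not made up. A row lasts 1/8 s, in which the tool goes at most 62.5 mm and 10.7 degrees, less where a joint would pass 70% of its speed; a pose out of reach is approached as far as the arm can. A call is refused whole if a number of a shift passes 62.5 or a number of a turn 0.188, either way. A call with a gripper value outside its range is refused whole. The fingers move at their own pace and stop on an object; the grip force is fixed at half the most. Time passes only in rows, so rows that do not move let the fingers close. It gives the time, the measured TCP pose, the force, the opening and the grip force at its end, in the units of the state.
- sensors.get_obs(): the state, without advancing time (a new reading comes with each control period).
- viewer.get_image(name): name is "side" or "top"; returns a dict with "frame" (400x640x3 uint8, blue, green, red), "fov_y" (degrees; the focal length in pixels is half the picture's height over the tangent of half this angle, whatever the lens; pixels are square), "cx", "cy" (the principal point, pixels), "distortion" ([k1, k2, p1, p2, k3] as OpenCV has them; the pictures are not rectified), "R" (3x3) and "t" (3): a world point X has camera coordinates R X + t. Camera axes: x right, y down, z forward; pixel columns grow to the right and rows downward; lengths in mm; the calibration is good to about 2 mm. A picture is of the moment at which its call begins. There is no depth.
- ctrl.close_job(): hands the job in; it is judged then, once.
The state is a dict: "t": time; "qpos": joint angles; "qvel": joint speeds; "joint_torque": joint torques, N m; "ee_pos": TCP position; "orientation": TCP orientation; "ft_force": force on the tool from outside, world axes, zero at the start; "moment": the same for the moment, N m; "width": finger opening in mm; "grasp_force": force on a finger pad.
Only numpy, scipy, OpenCV 4.12 (cv2) and the standard library are available. Lean on these libraries where they do the work, as an engineer would, in place of code of your own. Each camera call takes 0.05 s, during which the arm holds its last target. There are 200 camera calls.

### The job

The little two-tier glass stand on the counter is missing its upper tier. Of the two wooden tiers lying on the cooktop, pick up the oblong one, whose four corner holes match the stand's four posts, and lower it onto the stand so that every hole drops over its own post and the tier sits level, fully down on the collars. Leave the square tier where it lies.

Things in the scene. Friction and masses are not known exactly. Their poses are not given: they have to be found in the camera images.
- stand: Fixed on the counter, between the cooktop and a tall side panel (floor to z 890, front edge at x 223, y 249). Wood base 160 (x) x 110 (y), 19 high; four steel posts at x +-55, y +-30, each with a collar 36 wide, top 88 above the origin, then a tapered pin 35 tall (16 thick, tip 6, top at 123). Two shot glasses stand between them, below the collars. Origin: underside centre; z up. All mm.
- oblong_tier: Tier to fit: wood tray 160 (x) x 110 (y), flat on the cooktop (z = 8), 0.2-0.45 kg. Plate 8 thick, rim to 15, four 26 holes at x +-55, y +-30. Handle over the centre: bar 92 long (x), 16 wide (y), 16 high, its middle 55 above the origin, open below between thin pillars at x +-36. Origin: underside centre; z up. Either way round fits; seated, origin 88 above the stand's. All mm.
- square_tier: Does not fit, leave alone: square wood tray 118 x 118 with four 26 holes at x, y = +-35 and the same kind of handle, flat on the cooktop (z = 8), left or right of the other tier. Origin: underside centre; z up. All mm.

How it is judged:
By the outcome, as a careful person would: the job done as asked, in the order asked, and still so for the second after the job is handed in, with the robot touching nothing.
It also fails if it takes over 42 s, if anything falls off the work surface, if the arm or the gripper's body presses on something with over 40 N, if the wrist force passes 120 N, or if a joint passes its speed limit or range.

## Working session

There is one attempt and no reset: what is moved stays moved. The work goes in short steps, Python scripts to look and compute and a shell command to move; the robot and the scene stay as the last step left them, time stands still between calls to the robot, and variables do not carry over. Pictures are saved under pics/ and viewed, at most 10 in all, crops included, and the job is handed in when it is done.

```bash
mkdir -p pics
cat > h.py <<'E'
import numpy as np, cv2
from workcell import sensors, viewer, ctrl
def cam(n):
    d=viewer.get_image(n); h=d["frame"].shape[0]
    f=h/2/np.tan(np.radians(d["fov_y"])/2)
    d["K"]=np.array([[f,0,d["cx"]],[0,f,d["cy"]],[0,0,1.]]); d["D"]=np.array(d["distortion"],float)
    d["R"]=np.array(d["R"]); d["t"]=np.array(d["t"],float); return d
def plane(d,px,z):
    p=cv2.undistortPoints(np.array(px,float).reshape(-1,1,2),d["K"],d["D"]).reshape(-1,2)
    r=np.c_[p,np.ones(len(p))]@d["R"]; c=-d["R"].T@d["t"]
    return c+r*((z-c[2])/r[:,2])[:,None]
def proj(d,X):
    return cv2.projectPoints(np.array(X,float).reshape(-1,1,3),cv2.Rodrigues(d["R"])[0],d["t"],d["K"],d["D"])[0].reshape(-1,2)
E
python3 - <<'E'
from h import *
for n in("top","side"):
    d=cam(n); cv2.imwrite(f"pics/{n}0.png",d["frame"]); print(n,d["fov_y"],-d["R"].T@d["t"],d["R"][2],d["D"])
o=sensors.get_obs();print(o["t"],o["ee_pos"],o["orientation"],o["width"],ctrl.grasp_offset)
E
```

```text
top 48.459445796714036 [ 320.06165818 -141.70415747 1090.21605879] [ 0.19614366 -0.00249245 -0.980572  ] [0.01707224 0.         0.         0.         0.        ]
side 52.25388915090281 [  -9.24019452 -654.6123029   391.09335833] [ 0.64244591  0.63461738 -0.42956261] [-0.08388271  0.          0.          0.          0.        ]
0.1 [ 203.48408517 -590.44365708  221.98727316] [-3.09714422e+00 -5.18614162e-01  2.81804528e-04] 87.68836637631114 18.700000000000003
```

View pics/top0.png

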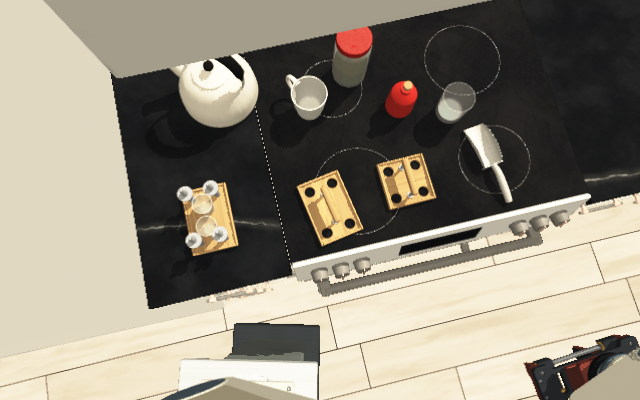

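View pics/side0.png

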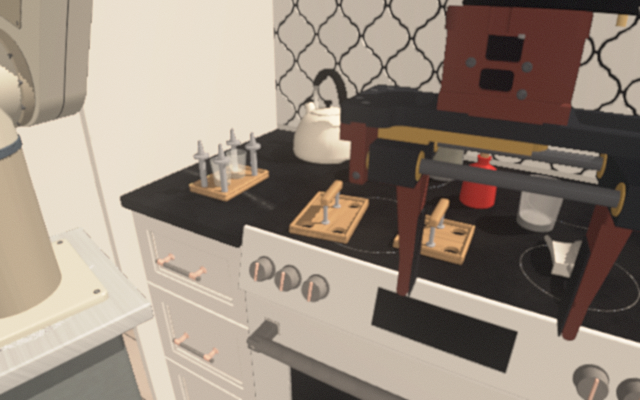

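The top view shows the oblong tier at about (330,208), with holes near (308,194), (334,183), (327,233) and (353,223). The square tier is at (406,181), and the stand is at (208,218) with collars near (185,194), (210,188), (193,241) and (220,234). The side view shows both tiers and the stand, partly hidden by the gripper. Next I'll enlarge the top view and measure.

Run:
```python
from h import *
d=cam("top"); im=d["frame"]; s=cam("side")["frame"]
a=cv2.resize(im[160:270,160:260],None,fx=4,fy=4,interpolation=cv2.INTER_CUBIC)
b=cv2.resize(im[160:270,290:380],None,fx=4,fy=4,interpolation=cv2.INTER_CUBIC)
cv2.imwrite("pics/crop1.png",np.hstack([a,b]))
g=cv2.cvtColor(im,cv2.COLOR_BGR2GRAY)
P=[]
for c in [(308,194),(334,183),(327,233),(353,223)]:
    m=np.zeros_like(g);cv2.circle(m,c,7,255,-1)
    m&=((g<60)*255).astype(np.uint8); M=cv2.moments(m,True); P.append((M["m10"]/M["m00"],M["m01"]/M["m00"])); print(P[-1],M["m00"])
W=plane(d,P,14);print(W.round(1),W.mean(0))
l=(W[2]-W[0]+W[3]-W[1])/2;print("long",np.linalg.norm(l),np.arctan2(l[1],l[0]))
# tier and stand wood rects
hsv=cv2.cvtColor(im,cv2.COLOR_BGR2HSV)
w=cv2.inRange(hsv,(8,70,80),(30,255,255))
for (x0,x1,z) in((170,250,19),(290,370,23)):
    m=w.copy();m[:,:x0]=0;m[:,x1:]=0;m[:160]=0;m[265:]=0
    pts=cv2.findNonZero(m);r=cv2.boxPoints(cv2.minAreaRect(pts));R=plane(d,r,z);print(r.round(1).tolist(),R.round(1).tolist(),R.mean(0))
```

```text
(309.171875, 191.828125) 64.0
(331.671875, 182.5625) 64.0
(326.48, 232.56) 75.0
(350.01666666666665, 223.05) 60.0
[[ 553.3 -125.8   14. ]
 [ 578.6 -181.    14. ]
 [ 453.2 -171.2   14. ]
 [ 478.3 -228.2   14. ]] [ 515.85360402 -176.55974593   14.        ]
long 110.32632771996425 -2.708788283964305
[[178.60000610351562, 190.89999389648438], [225.1999969482422, 181.10000610351562], [238.89999389648438, 246.1999969482422], [192.3000030517578, 256.0]] [[544.4, 194.8, 19.0], [572.8, 82.4, 19.0], [413.4, 38.4, 19.0], [386.8, 147.9, 19.0]] [479.33446216 115.86351453  19.        ]
[[295.5, 185.5], [337.3999938964844, 167.60000610351562], [363.3999938964844, 228.39999389648438], [321.6000061035156, 246.3000030517578]] [[566.2, -91.8, 23.0], [615.2, -194.0, 23.0], [465.0, -260.1, 23.0], [418.6, -160.0, 23.0]] [ 516.24933199 -176.48401264   23.        ]
```

View pics/crop1.png

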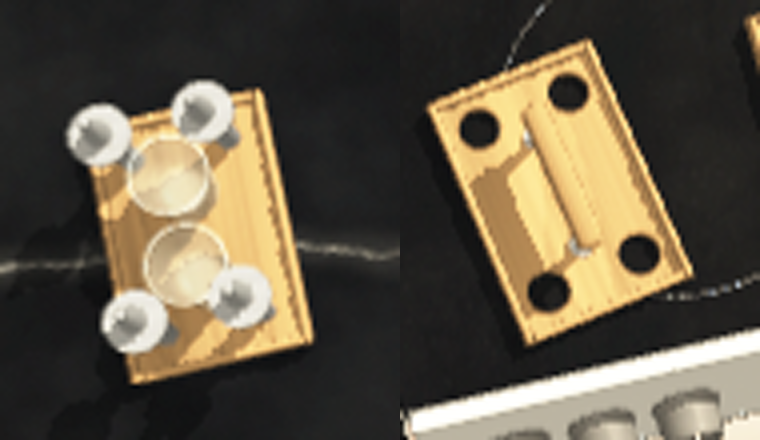

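The crop shows the tier's four holes clearly, with the handle bar along its long axis. On the stand, the collar discs are at crop (99,135), (202,112), (134,321) and (240,296), and the base corners at (262,90), (312,342) and (132,383).

Run:
```python
from h import *
d=cam("top"); im=d["frame"]; hsv=cv2.cvtColor(im,cv2.COLOR_BGR2HSV)
big=cv2.resize(hsv[160:270,160:260],None,fx=4,fy=4,interpolation=cv2.INTER_CUBIC)
P=[]
for c in [(99,135),(202,112),(134,321),(240,296)]:
    m=np.zeros(big.shape[:2],np.uint8);cv2.circle(m,c,38,255,-1)
    m&=cv2.inRange(big,(0,0,150),(180,55,255))
    m=cv2.morphologyEx(m,cv2.MORPH_OPEN,np.ones((9,9)))
    cn=max(cv2.findContours(m,0,1)[0],key=cv2.contourArea);(x,y),r=cv2.minEnclosingCircle(cn);e=cv2.fitEllipse(cv2.convexHull(cn))
    print((x,y),r,e);P.append((159.625+e[0][0]/4,159.625+e[0][1]/4))
W=plane(d,P,88);print(W.round(1),W.mean(0))
l=(W[0]-W[2]+W[1]-W[3])/2;print("long",np.linalg.norm(l),np.arctan2(l[1],l[0]),"short",np.linalg.norm(W[0]-W[1]),np.linalg.norm(W[2]-W[3]))
C=plane(d,np.array([(262,90),(312,342),(132,383)])/4+159.625,19)
print(C.round(1),(C[0]+C[2])/2,np.linalg.norm(np.diff(C,axis=0),axis=1),np.arctan2(*(C[0]-C[1])[[1,0]]))
# tool frame yaw
from scipy.spatial.transform import Rotation as Ro
o=sensors.get_obs();R=Ro.from_rotvec(o["orientation"]).as_matrix();print(R.round(3),np.arctan2(R[1,1],R[0,1]),o["qpos"])
```

```text
(100.54811096191406, 136.34420776367188) 32.463829040527344 ((100.1816177368164, 135.1314697265625), (60.67648696899414, 64.24526977539062), 73.67152404785156)
(202.01931762695312, 112.09227752685547) 31.704343795776367 ((202.4025115966797, 112.06824493408203), (61.08597946166992, 62.67057800292969), 34.08610534667969)
(136.07041931152344, 319.94366455078125) 34.56573486328125 ((135.1316680908203, 320.8104553222656), (61.87956619262695, 67.97052764892578), 51.753536224365234)
(236.693359375, 296.8181457519531) 34.82827377319336 ((237.8213348388672, 295.18011474609375), (61.586307525634766, 69.28784942626953), 104.14247131347656)
[[524.6 158.7  88. ]
 [540.  101.3  88. ]
 [418.6 129.8  88. ]
 [434.8  73.3  88. ]] [479.48594291 115.76934697  88.        ]
long 109.3201842820801 0.26330235681414216 short 59.40991728056462 58.74385386805287
[[570.2  82.4  19. ]
 [415.8  41.6  19. ]
 [388.3 147.2  19. ]] [479.23146538 114.81564573  19.        ] [159.67321898 109.08250383] 0.25832376308106225
[[ 0.945  0.326 -0.   ]
 [ 0.326 -0.945  0.001]
 [-0.    -0.001 -1.   ]] -1.2389352141604548 [-1.25796655e+00  4.23456523e-01  1.63024202e+00 -2.59146366e-05
  1.08858547e+00 -1.90193151e-02]
```

```bash
python3 -m handwheel '[[0,0,0,0,0,-0.1,0],[50,-27,0,0,0,0,0],[50,-27,0,0,0,0,0],[50,-27,0,0,0,0,0],[50,-27,0,0,0,0,0],[50,-27,0,0,0,0,0],[50,-27,0,0,0,0,0],[50,-27,0,0,0,0,0],[50,-27,0,0,0,0,0],[50,-27,0,0,0,0,0]]'
cat >> h.py <<'E'
from scipy.spatial.transform import Rotation as Ro
def go(x,y,z,yaw):
    "tool-frame shift from measured TCP to (x,y,z), and tool-z turn so tool x has the yaw"
    o=sensors.get_obs();R=Ro.from_rotvec(o["orientation"]).as_matrix()
    print("t",o["t"],"ee",o["ee_pos"].round(1),"yaw",np.arctan2(R[1,0],R[0,0]).round(4),"tilt",R[:2,2].round(4),"F",o["ft_force"].round(1),"w",o["width"],"g",o["grasp_force"])
    print("shift",(R.T@(np.array([x,y,z])-o["ee_pos"])).round(1),"turn z",-(yaw-np.arctan2(R[1,0],R[0,0])).round(4))
E
python3 -c "
from h import *
go(516,-176.5,44.3,.433)"
```

```text
t: 1.5
ee_pos: [511.6, -180.2, 222.8]
orientation: [3.068, 0.673, 0.0]
ft_force: [0.4, -0.9, 1.4]
width: 87.5
grasp_force: 0.0
t 1.5 ee [ 511.6 -180.2  222.8] yaw 0.4318 tilt [ 0.0003 -0.0002] F [ 0.4 -0.9  1.4] w 87.51316358910638 g 0.0
shift [  5.5  -1.6 178.5] turn z -0.0012
```

```bash
python3 -m handwheel '[[5.5,-1.6,20,0,0,0,0],[0,0,40,0,0,0,0],[0,0,40,0,0,0,0],[0,0,40,0,0,0,0],[0,0,25,0,0,0,0],[0,0,13.5,0,0,0,0],[0,0,0,0,0,0,0]]'
python3 - <<'E'
from h import *
go(516,-176.5,44.3,.433)
cv2.imwrite("pics/side1.png",cv2.resize(cam("side")["frame"][130:300,230:500],None,fx=2.5,fy=2.5))
E
```

```text
t: 2.38
ee_pos: [514.6, -178.0, 43.7]
orientation: [-3.068, -0.673, 0.002]
ft_force: [0.2, -0.4, 0.6]
width: 88.1
grasp_force: 0.0
t 2.375 ee [ 514.6 -178.    43.7] yaw 0.4318 tilt [-0.0013  0.0005] F [ 0.2 -0.4  0.6] w 88.08616725333158 g 0.0
shift [ 1.9 -0.7 -0.6] turn z -0.0012
```

View pics/side1.png

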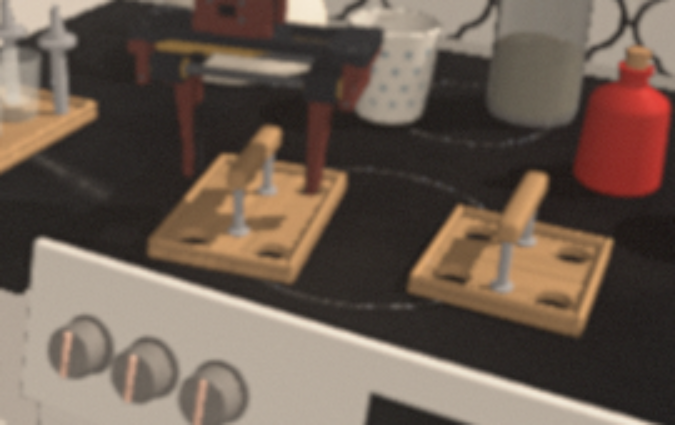

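The side crop shows the oblong tier's bar around (252,158), between the finger tips at (188,170) and (315,185). I'll close on it and then lift a little.

```bash
python3 -m handwheel '[[1.5,-0.7,0,0,0,0,1],[0,0,0,0,0,0,1],[0,0,0,0,0,0,1],[0,0,0,0,0,0,1],[0,0,0,0,0,0,1],[0,0,0,0,0,0,1],[0,0,0,0,0,0,1],[0,0,0,0,0,0,1]]'
```

```text
t: 3.42
ee_pos: [516.1, -176.9, 44.2]
orientation: [3.068, 0.673, 0.0]
ft_force: [-0.3, 0.5, -1.1]
width: 15.9
grasp_force: 30.0
```

```bash
python3 -m handwheel '[[0,0,-8,0,0,0,1],[0,0,-20,0,0,0,1],[0,0,-35,0,0,0,1],[0,0,-35,0,0,0,1],[0,0,-35,0,0,0,1],[0,0,-25,0,0,0,1],[0,0,-12,0,0,0.085,1],[0,0,0,0,0,0.085,1],[0,0,0,0,0,0,1]]'
python3 -c "
from h import *
go(479.5,115.5,214,.262)"
```

```text
t: 4.55
ee_pos: [515.7, -176.7, 214.5]
orientation: [-3.114, -0.411, 0.0]
ft_force: [-0.6, 0.3, -1.7]
width: 16.0
grasp_force: 30.0
t 4.55 ee [ 515.7 -176.7  214.5] yaw 0.2625 tilt [-0.      0.0001] F [-0.6  0.3 -1.7] w 15.960087308374893 g 29.999952614307404
shift [  40.9 -291.6    0.5] turn z 0.0005
```

```bash
python3 -m handwheel '[[2,-15,0,0,0,0,1],[5,-35,0,0,0,0,1],[6,-45,0,0,0,0,1],[7,-50,0,0,0,0,1],[7,-50,0,0,0,0,1],[6,-45,0,0,0,0,1],[5,-30,0,0,0,0,1],[2,-15,0,0,0,0,1],[1,-6.5,0,0,0,0,1],[0,0,0,0,0,0,1]]'
python3 - <<'E'
from h import *
go(479.5,115.5,214,.262)
s=cam("side");t=cam("top")
cv2.imwrite("pics/side2.png",cv2.resize(s["frame"][60:220,130:330],None,fx=3.5,fy=3.5))
cv2.imwrite("pics/top2.png",cv2.resize(t["frame"][130:290,130:290],None,fx=3.5,fy=3.5))
E
```

```text
t: 5.8
ee_pos: [480.1, 115.1, 214.1]
orientation: [3.114, 0.411, -0.0]
ft_force: [-1.1, 0.0, -2.7]
width: 16.0
grasp_force: 30.0
t 5.8 ee [480.1 115.1 214.1] yaw 0.2621 tilt [-0.0002 -0.0002] F [-1.1  0.  -2.7] w 16.00583103807057 g 29.999531507492065
shift [-0.5 -0.6  0.1] turn z 0.0001
```

View pics/side2.png

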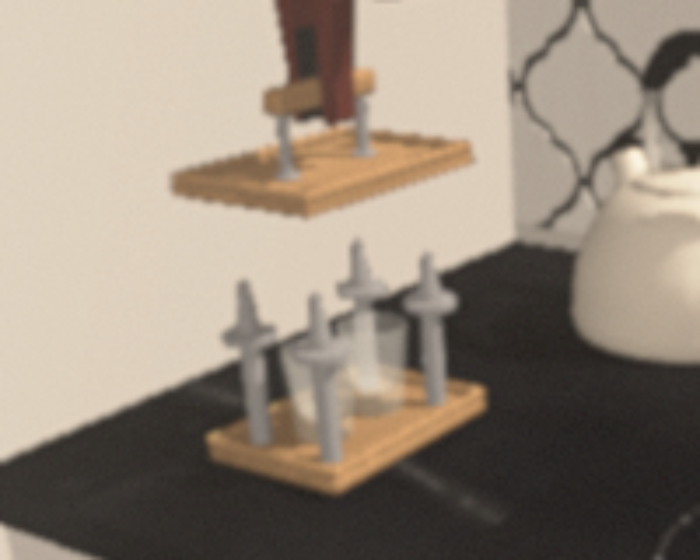

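View pics/top2.png

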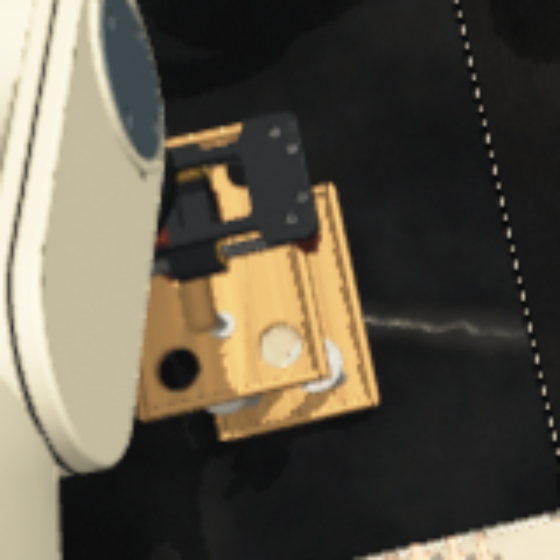

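The side crop shows the tier level above the posts, with its front corner at (308,210) and left corner at (175,185). The top crop shows two tier holes at (180,369) and (280,346), and the tier's right-front corner at (325,378). I'll compare these with the predicted positions for a tier centred on the TCP.

Run:
```python
from h import *
t=cam("top");s=cam("side")
c,y=np.array([480.1,115.1]),.262
R=np.array([[np.cos(y),-np.sin(y)],[np.sin(y),np.cos(y)]])
obs=np.array([(180,369),(280,346)])/3.5+130-.36
print("holes meas",plane(t,obs,184).round(1)[:,:2],"pred",(c+np.array([(-55,30),(-55,-30)])@R.T).round(1))
print("top corner meas",plane(t,np.array([(325,378)])/3.5+130-.36,193).round(1),"pred",c+R@[-80,-55])
cr=c+np.array([(-80,-55),(-80,55),(80,-55)])@R.T
for z in(178,193): print("side pred px in crop",z,((proj(s,np.c_[cr,[z]*3])-[130,60]+.36)*3.5).round(0).tolist())
c2=np.array([479.5,115.6]); pc=c2+np.array([(-55,30),(-55,-30),(55,30),(55,-30)])@R.T
print("pin tips pred in side crop",((proj(s,np.c_[pc,[123]*4])-[130,60]+.36)*3.5).round(0).tolist())
```

```text
holes meas [[418.1 129.6]
 [433.3  72.7]] pred [[419.2 129.8]
 [434.7  71.9]]
top corner meas [[414.4  43.3 193. ]] pred [417.07579413  41.25591104]
side pred px in crop 178 [[307.0, 219.0], [171.0, 197.0], [473.0, 163.0]]
side pred px in crop 193 [[304.0, 194.0], [168.0, 173.0], [472.0, 141.0]]
pin tips pred in side crop [[239.0, 279.0], [311.0, 293.0], [354.0, 237.0], [423.0, 249.0]]
```

```bash
python3 -m handwheel '[[0.7,0,15,0,0,0,1],[0,0,20,0,0,0,1],[0,0,15,0,0,0,1],[0,0,10,0,0,0,1],[0,0,10,0,0,0,1],[0,0,8,0,0,0,1],[0,0,5,0,0,0,1],[0,0,3,0,0,0,1],[0,0,0,0,0,0,1]]'
```

```text
t: 7.12
ee_pos: [480.9, 115.5, 128.2]
orientation: [-3.115, -0.41, -0.0]
ft_force: [-0.5, -0.2, -2.6]
width: 15.7
grasp_force: 30.0
```

```bash
python3 -m handwheel '[[0,0,1.5,0,0,0,1],[0,0,1,0,0,0,1],[0,0,0.8,0,0,0,1],[0,0,0.5,0,0,0,1],[0,0,0,0,0,0,1]]'
```

```text
t: 7.75
ee_pos: [480.8, 115.5, 124.4]
orientation: [-3.115, -0.41, 0.0]
ft_force: [-0.4, -0.0, -2.1]
width: 15.9
grasp_force: 30.0
```

Run:
```python
from h import *
go(480,115.5,124.2,.262)
cv2.imwrite("pics/side3.png",cv2.resize(cam("side")["frame"][60:220,130:330],None,fx=3.5,fy=3.5))
```

```text
t 7.75 ee [480.8 115.5 124.4] yaw 0.2618 tilt [-0.0001  0.    ] F [-0.4 -0.  -2.1] w 15.927531608039027 g 29.999636113643646
shift [-0.8 -0.2  0.2] turn z -0.0002
```

View pics/side3.png

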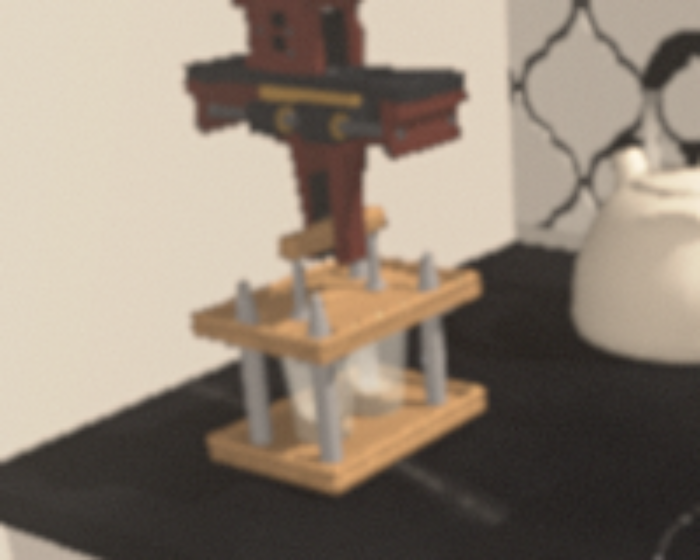

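The side crop shows the pin tips through the tier at (243,290), (317,300), (428,262) and (357,268). The tier is level and almost on the collars, with no contact force yet, so I'll lower it in small steps until it touches.

```bash
python3 -m handwheel '[[0,0,0.4,0,0,0,1],[0,0,0.3,0,0,0,1],[0,0,0,0,0,0,1]]'
```

```text
t: 8.18
ee_pos: [480.9, 115.5, 124.1]
orientation: [-3.115, -0.41, -0.0]
ft_force: [-2.2, -0.9, 5.6]
width: 16.0
grasp_force: 30.0
```

```bash
python3 -m handwheel '[[0,0,0,0,0,0,0.6],[0,0,0,0,0,0,0.4],[0,0,0,0,0,0,0.2],[0,0,0,0,0,0,0.2],[0,0,0,0,0,0,0.2],[0,0,-20,0,0,0,0.2],[0,0,-40,0,0,0,0.2],[0,0,-50,0,0,0,0.2],[0,0,-30,0,0,0,0.2],[0,60,0,0,0,0,0.2]]' && python3 -m handwheel '[[0,60,0,0,0,0,0],[0,60,0,0,0,0,0],[0,60,0,0,0,0,0],[0,30,0,0,0,0,0],[0,0,0,0,0,0,0],[0,0,0,0,0,0,0]]'
python3 - <<'E'
from h import *
a=cv2.resize(cam("side")["frame"][60:220,130:330],None,fx=2,fy=2)
b=cv2.resize(cam("top")["frame"][150:270,150:290],None,fx=2.6667,fy=2.6667)
cv2.imwrite("pics/end.png",np.hstack([a,b[:320]]))
E
```

```text
t: 9.43
ee_pos: [498.0, 59.5, 266.7]
orientation: [-3.113, -0.419, -0.01]
ft_force: [0.1, 0.2, -0.4]
width: 70.1
grasp_force: 0.0
t: 10.18
ee_pos: [550.2, -144.6, 263.4]
orientation: [-3.114, -0.41, 0.001]
ft_force: [-0.4, 1.0, 0.5]
width: 87.7
grasp_force: 0.0
```

View pics/end.png

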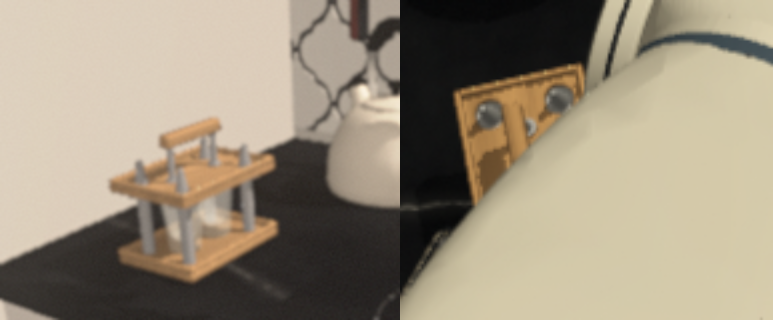

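The final picture shows the tier level on the stand. Pins stand out of its holes at (140,165), (180,175) and (245,150) in the side view, and at (488,113) and (557,98) in the top view. The gripper is clear of everything.

```bash
python3 -c "
from workcell import ctrl; print(ctrl.close_job())"
```

```text
the job is handed in; nothing more can be done
None
```

The oblong tier is seated level over all four posts of the stand, the square tier was left untouched, and the job was handed in at about 10 s on the robot's clock.

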